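Make up a finds tray and load the specimen case

TASK

Fold all four walls of the cardboard tray fully upright until they stop. Then take the grey specimen case out of the slot in the plywood board and lower it gently, not dropping it, into the made-up tray: flat on the tray floor, lengthwise, midway along it, without pushing the walls out again or disturbing the other things on the bench; you will have to put the case down on the way and take it by its ends.

Things in the scene. Friction and masses are not known exactly. Their poses are not given: they have to be found in the camera images.
- tray: Cardboard tray base (58 x 168 mm) fixed on a wooden block, floor 32 mm over the bench; its four wall panels stick out into the air. Origin: on the bench under its centre; x away from the robot (give or take yaw), y along its length. Hinge lines at z = 30 mm: x = -28 (near), +28 (far), y = +83 (left), -83 mm (right). Walls up, the inside is 52 mm (x) by 162 mm (y), 48 mm deep.
- panel_near (a joint): Long wall on the robot's side: cardboard panel 158 mm along its hinge, reaching 50 mm from it, 4 mm thick, 30 g. Value = fold angle (rad): 0 flat, pointing outwards; 1.57 upright; stop at 1.59. The stiff crease (0.06 N m) holds it wherever it is left. Starts nearly flat.
- panel_far (a joint): Long wall on the side away from the robot, same size and reading as panel_near. Starts already more than half raised, leaning outwards.
- panel_left (a joint): Short end wall at the tray's +y end: 50 mm wide along its hinge, reaching 50 mm from the hinge, 4 mm thick; same reading. Starts nearly flat.
- panel_right (a joint): Short end wall at the tray's -y end, otherwise as panel_left.
- panel_near_edge (a point): Middle of the free edge of the near panel, mid-thickness, 50 mm from its hinge; x points from the hinge to the edge, z is the panel's inner face direction.
- panel_far_edge (a point): Middle of the free edge of the far panel, mid-thickness, 50 mm from its hinge; x points from the hinge to the edge, z is the panel's inner face direction.
- panel_left_edge (a point): Middle of the free edge of the left panel, mid-thickness, 50 mm from its hinge; x points from the hinge to the edge, z is the panel's inner face direction.
- panel_right_edge (a point): Middle of the free edge of the right panel, mid-thickness, 50 mm from its hinge; x points from the hinge to the edge, z is the panel's inner face direction.
- board: Plywood board fixed to the bench, 220 x 120 mm, top at z = 8 mm; origin under its centre, x along its length away from the robot (give or take yaw). At x = -60 mm: the case's slot between two upright cheeks (6 mm thick in x, 46 mm wide in y, 44 mm high over the board, inner faces 36 mm from the slot's centre). From x = 0 to 110 mm the board is bare, free to set things down.
- case: Closed grey plastic specimen case, loose: 62 mm (x) by 34 mm (y), 36 mm high, about 0.12 kg; origin at the centre of its underside. It starts in the board's slot, ends 5 mm from the cheeks, so only its 34 mm width can be gripped there; in the made-up tray only its 62 mm length can (9 mm free at each side).
- jar: Bystander: capped glass jar, 52 mm across, 75 mm high, origin under its centre.
- brush: Bystander: small brush lying on the bench, along its x axis.
- long_bone: Bystander: dry bone about 150 mm long lying on the bench along its x axis, origin under its middle.
- short_bone: Bystander: dry bone about 100 mm long, likewise.
- spare_box: Bystander: closed cardboard box 110 x 150 x 50 mm, origin under its centre.
- dish: Bystander: low white sorting dish, 100 mm across, 35 mm high, origin under its centre.
Not all that is in view belongs to the job. Of the things like the case, leave any that is green, red or yellow; of the rest the smaller one is meant.

How it is judged:
On the way, in this order (a step that is already met when the one before it is completed fails the run):
1. all four walls stand upright (each at least 1.45 rad) while the case is still outside (value of joint each of panel_near, panel_far, panel_left, panel_right above 1.45 rad), for 0.2 s.
2. the case stands in the made-up tray (all of step 1 and x of case in the frame of tray between -0.022 and 0.022 m and y of case in the frame of tray between -0.03 and 0.03 m and z of case in the frame of tray between 0.026 and 0.038 m and angle between case's own z axis and vertical below 0.1 rad and angle between the x axis of case and the y axis of tray, either way round below 0.35 rad), for 0.2 s.
At the end, for the whole second after the job is handed in: All four walls upright (each joint above 1.45 rad); the case rests upright on the tray floor inside the walls, within 30 mm of the middle of the tray's length and 22 mm of its centre line, its length along the tray within 0.35 rad, its underside 26 to 38 mm over the bench, at rest (all of step 2 and linear speed of case below 0.02 m/s); the robot touches nothing.
It fails at once if the case goes into the tray while a wall is folded out (below 1.3 rad) (horizontal distance between case and tray below 0.06 m and height (world z) of case below 0.06 m and value of joint any of panel_near, panel_far, panel_left, panel_right below 1.3 rad).
It fails at once if the case is dropped into the tray (faster than 0.4 m/s between the walls) (horizontal distance between case and tray below 0.06 m and height (world z) of case below 0.075 m and linear speed of case above 0.4 m/s).
It fails at once if a bystander is shifted by more than 30 mm (distance of any of jar, brush, long_bone, short_bone, spare_box, dish from where it was at the start of the episode above 0.03 m).
It also fails if it takes over 72 s, if anything falls off the work surface, if the arm or the gripper's body presses on something with over 40 N, if the wrist force passes 120 N, or if a joint passes its speed limit or range.

ROBOT

A 6-joint arm with a two-finger parallel gripper is mounted at the origin on the work surface. World frame = base frame: x ahead of the robot, y to its left, z up, the work surface at z = 0. Lengths are in m, angles in rad, forces in N, time in s.
With the tool pointing down it reaches from about 0.35 to 0.875 m from the base axis. Payload 15.5 kg.
Tool frame: the origin (TCP) lies on the centre line of the jaws, within the pads' length; the fingertips stand 8 mm ahead of it and the grasp point (between the pads) lies 11 mm behind it; z points along the fingers, y is the line along which they close (so a half turn about z gives the same grasp; the last joint's range is limited). The gripper opens to 85 mm and grips with 20 to 120 N. Pads are 22 mm wide; open, the fingers measure 114 mm over their backs; the gripper's body (76 mm by 85 mm) begins 54 mm behind the grasp point. The pads swing forward as they close: fully open they stand 13 mm farther back than shut.
Start: joints at [1.036, 0.494, 1.345, -0, 1.302, -0.096], TCP at [0.266, 0.566, 0.239] pointing down, gripper open.
Joint ranges: [-2.91, 2.91], [-0.82, 2.16], [0.22, 2.67], [-1.22, 4.37], [0.12, 2.79], [-3.08, 3.08]. Speed limits (rad/s): [1.89, 1.89, 2.57, 3.01, 3.01, 3.01].

INTERFACE

Orientations are given as a unit quaternion [w, x, y, z].
In Python, from plant import ctrl gives the robot as it stands. Calls block until the motion is done:
- ctrl.move_ptp(position, orientation): joint-space move of the TCP to a pose.
- ctrl.move_l(position, v=0.15, ori=None, guard=None): straight line of the TCP; ori=None keeps the orientation; v is the mean speed in m/s. With guard (N) it stops when the force on the tool has changed by that much, and returns True; else False.
- ctrl.set_joints(angles): joint-space move.
- ctrl.move_gripper(opening, force=None): finger opening in m; force is the grip in N (None keeps the last); returns when the fingers have stopped.
- ctrl.hold(seconds).
- ctrl.inverse_kinematics(position, orientation): joint angles nearest the present ones, or None.
- ctrl.get_state(): the state.
- ctrl.snapshot(name): name is "side" or "top"; returns (picture, depth): 480x640x3 uint8, red, green, blue; 480x640 float32, m along the optical axis (not along the pixel's ray), 0 where there is no reading.
- ctrl.calibration(name): a dict with "K" (3x3 intrinsics, pixels), "eye" and "orientation" of the camera in the world. Camera axes: x right, y down, z forward; pixel columns grow to the right and rows downward; lengths in m; the calibration is good to about 2 mm. A picture is of the moment at which its call begins. calibration takes no time and is no camera call.
A pose or a line that the arm cannot do raises ctrl.PlanningError and nothing moves.
- ctrl.job_done(): hands the job in; it is judged then, once.
Trained networks look in the newest picture that a camera, given by its name, has taken for a name from the list of things; names that differ only in an ending like _2 or _b are one class to them, and where a whole thing is asked for, a point or a joint stands for the part that bears it (a point fixed in the world has none). Each returns a list of dicts, best first, with "conf" (0 to 1); they miss things now and then, are a little off and sometimes report something else, mostly with a low value. They report only what shows in the picture. A call takes as long as a camera call. They do not tell look-alikes from the thing itself.
- ctrl.spot_in(query, camera): "extent" ([left, top, right, bottom] in pixels, round what is visible of it).
- ctrl.place_of(query, camera): "xy" ([column, row] in pixels: a listed point, or the origin of a listed thing).
The state is a dict: "t": time; "joint_positions": joint angles; "qvel": joint speeds; "joint_torque": joint torques, N m; "tcp_pos": TCP position; "tcp_rot": TCP orientation; "wrist_force": force on the tool from outside, world axes, zero at the start; "wrist_torque": the same for the moment, N m; "width": finger opening in m; "grip_force": force on a finger pad.
Only numpy, scipy, OpenCV 4.12 (cv2) and the standard library are available. Lean on these libraries where they do the work, as an engineer would, in place of code of your own. Each camera call takes 0.05 s, during which the arm holds its last target. There are 200 camera calls.

## Working session

There is one attempt and no reset: what is moved stays moved. The work goes in short steps, each a Python script; the robot and the scene stay as the last script left them, time stands still between calls to the robot, and variables do not carry over. Pictures are saved under pics/ and viewed, at most 10 in all, crops included, and the job is handed in when it is done.

```bash
mkdir -p pics; cat > h.py <<'E'
import numpy as np, cv2
from scipy.spatial.transform import Rotation as R
from plant import ctrl
def rot(q): return R.from_quat([q[1],q[2],q[3],q[0]])
def cal(n):
    c=ctrl.calibration(n); return np.array(c["K"]),np.array(c["eye"]),rot(c["orientation"]).as_matrix()
def cloud(n,d):
    K,e,M=cal(n); v,u=np.mgrid[:480,:640]
    p=np.stack([(u-K[0,2])/K[0,0]*d,(v-K[1,2])/K[1,1]*d,d],-1)@M.T+e
    p[d<=0]=np.nan; return p
def ray(n,uv):
    K,e,M=cal(n); r=M@np.array([(uv[0]-K[0,2])/K[0,0],(uv[1]-K[1,2])/K[1,1],1]); return e,r
def atz(n,uv,z):
    e,r=ray(n,uv); return e+r*(z-e[2])/r[2]
def down(yaw,tilt=0):  # tool z down, tool y (closing line) at world angle yaw
    M=np.array([[np.sin(yaw),np.cos(yaw),0],[-np.cos(yaw),np.sin(yaw),0],[0,0,-1]]).T
    M=np.stack([[np.sin(yaw),-np.cos(yaw),0],[np.cos(yaw),np.sin(yaw),0],[0,0,-1]],1)
    if np.linalg.det(M)<0: M[:,0]*=-1
    q=R.from_matrix(M).as_quat(); return [q[3],q[0],q[1],q[2]]
E
python3 - <<'E'
from h import *
for n in("top","side"):
    im,d=ctrl.snapshot(n); cv2.imwrite(f"pics/{n}0.png",im[:,:,::-1]); np.save(n,d)
    K,e,M=cal(n); print(n,K[0,0],e.round(3),M[:,2].round(3))
    for q in("tray","board","case","panel_near_edge","panel_far_edge","panel_left_edge","panel_right_edge","jar","spare_box","dish","brush","long_bone","short_bone"):
        print(q,[(np.round(r["xy"]).tolist(),round(r["conf"],2)) for r in ctrl.place_of(q,n)[:4]])
s=ctrl.get_state();print(s["tcp_rot"],s["width"],down(0),s["t"])
E
```

```text
top 623.4125616806696 [0.264 0.012 1.501] [ 0.174 -0.005 -0.985]
tray [([392.0, 211.0], 0.78)]
board [([249.0, 215.0], 0.66)]
case [([208.0, 336.0], 0.94), ([268.0, 295.0], 0.8), ([195.0, 227.0], 0.77), ([250.0, 236.0], 0.75)]
panel_near_edge [([400.0, 237.0], 0.66)]
panel_far_edge [([390.0, 186.0], 0.95), ([398.0, 235.0], 0.48)]
panel_left_edge [([340.0, 215.0], 0.59)]
panel_right_edge [([446.0, 202.0], 0.76)]
jar [([317.0, 142.0], 0.93)]
spare_box [([538.0, 244.0], 0.81)]
dish [([122.0, 226.0], 0.8)]
brush [([326.0, 280.0], 0.74), ([392.0, 186.0], 0.33)]
long_bone [([395.0, 146.0], 0.89)]
short_bone [([242.0, 141.0], 0.79)]
side 442.0237757975277 [ 0.17  -0.931  1.001] [ 0.258  0.679 -0.687]
tray [([363.0, 287.0], 0.94)]
board [([318.0, 217.0], 0.67)]
case [([263.0, 205.0], 0.93), ([268.0, 238.0], 0.79), ([230.0, 222.0], 0.65), ([297.0, 196.0], 0.63)]
panel_near_edge [([341.0, 283.0], 0.63), ([341.0, 246.0], 0.28)]
panel_far_edge [([380.0, 263.0], 0.98)]
panel_left_edge [([340.0, 249.0], 0.66)]
panel_right_edge [([390.0, 306.0], 0.62)]
jar [([388.0, 230.0], 0.68), ([291.0, 265.0], 0.5)]
spare_box [([393.0, 400.0], 0.82), ([291.0, 265.0], 0.6)]
dish [([284.0, 168.0], 0.87), ([360.0, 286.0], 0.67)]
brush [([291.0, 264.0], 0.77)]
long_bone [([412.0, 271.0], 0.89)]
short_bone [([362.0, 200.0], 0.71)]
[1.51808164e-07 2.18123911e-01 9.75921083e-01 6.41048709e-06] 0.08548454724961128 [np.float64(0.0), np.float64(0.7071067811865475), np.float64(0.7071067811865475), np.float64(0.0)] 1.4
```

View pics/top0.png

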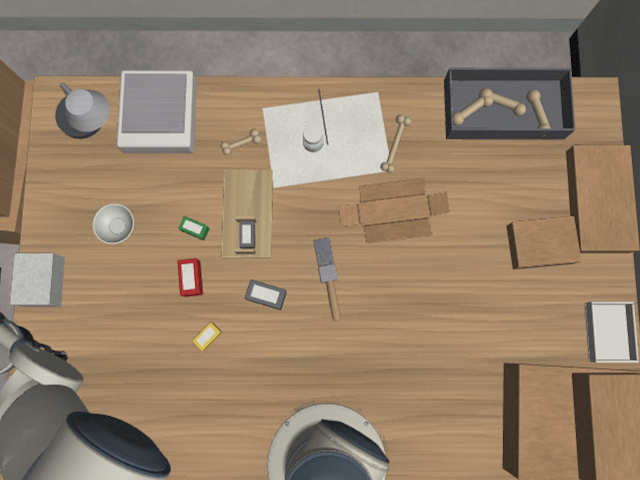

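View pics/side0.png

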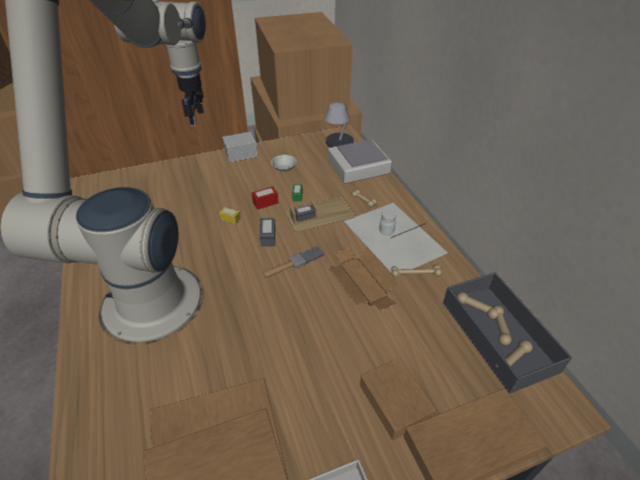

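Top view candidates for the case: grey in the board's slot (247,235), bigger grey loose (266,293), green (194,228), red (190,277) and yellow (207,336). By the description I choose the grey one in the slot. The tray is at (393,210), with the far wall half raised. Next I'll check the case in a crop and measure it.

```bash
python3 - <<'E'
from h import *
im=cv2.imread("pics/top0.png"); cv2.imwrite("pics/crop0.png",cv2.resize(im[160:320,180:460],(784,448),interpolation=cv2.INTER_CUBIC))
hsv=cv2.cvtColor(im,cv2.COLOR_BGR2HSV)
P={n:cloud(n,np.load(n+".npy")) for n in("top","side")}
def rect(n,m,lab):
    p=P[n][m]; p=p[np.isfinite(p[:,0])]
    if len(p)<10: print(n,lab,len(p)); return
    (c,s,a)=cv2.minAreaRect(p[:,:2].astype(np.float32)); print(n,lab,len(p),"z",np.percentile(p[:,2],[5,50,95]).round(4),"c",np.round(c,4),"s",np.round(s,4),"a",round(a,1))
for n in P:
    z=P[n][...,2];x=P[n][...,0];y=P[n][...,1]
    box=lambda a,b,c,d:(x>a)&(x<b)&(y>c)&(y<d)
    print(n,"bench",np.nanmedian(z[box(.2,.8,-.4,.4)]), "noise",np.nanstd(z[box(.3,.4,-.1,.1)]))
    tc=atz("top",(393,210),.03)
    t=box(tc[0]-.12,tc[0]+.12,tc[1]-.17,tc[1]+.17)
    rect(n,t&(z>.02)&(z<.045),"tray+panels"); rect(n,t&(z>.05),"farwall high")
    bc=atz("top",(247,235),.044); b=box(bc[0]-.06,bc[0]+.06,bc[1]-.05,bc[1]+.05)
    rect(n,b&(z>.035)&(z<.047),"case top"); rect(n,b&(z>.047),"cheeks")
    b=box(bc[0]-.1,bc[0]+.25,bc[1]-.1,bc[1]+.1); rect(n,b&(z>.005)&(z<.013),"board")
print(tc,bc)
for q in("panel_left_edge","panel_right_edge","panel_near_edge","panel_far_edge"): 
    pass
# triangulate tray points from two views
def tri(a,b):
    e1,r1=ray("top",a);e2,r2=ray("side",b);A=np.stack([r1,-r2],1);s=np.linalg.lstsq(A,e2-e1,rcond=None)[0];p,q=e1+r1*s[0],e2+r2*s[1];return ((p+q)/2).round(4),round(np.linalg.norm(p-q),4)
for k,a,b in(("tray",(392,211),(363,287)),("near",(400,237),(341,283)),("far",(390,186),(380,263)),("left",(340,215),(340,249)),("right",(446,202),(390,306)),("case",(250,236),(297,196)),("case2",(250,236),(297,212)),("jar",(317,142),(388,230)),("brush",(326,280),(291,264)),("lb",(395,146),(412,271))): print(k,tri(a,b))
E
```

```text
top bench 0.0007344757004961178 noise 0.006021146852960724
top tray+panels 3654 z [0.0268 0.034  0.0435] c [ 0.5608 -0.1352] s [0.2048 0.3179] a 45.6
top farwall high 675 z [0.0508 0.0595 0.0719] c [ 0.5885 -0.1873] s [0.1367 0.2063] a 8.0
top case top 360 z [0.0375 0.0432 0.0465] c [0.5289 0.1963] s [0.0474 0.0843] a 89.6
top cheeks 161 z [0.0474 0.0505 0.0553] c [0.5289 0.1961] s [0.0834 0.0457] a 0.2
top board 3080 z [0.0053 0.0081 0.0121] c [0.6004 0.1904] s [0.1985 0.3478] a 89.9
side bench -0.0003806976595081002 noise 0.008399927431481043
side tray+panels 1935 z [0.0281 0.0329 0.0436] c [ 0.5565 -0.1355] s [0.2026 0.3169] a 44.1
side farwall high 385 z [0.0511 0.0598 0.0696] c [ 0.584  -0.1899] s [0.1361 0.2127] a 6.9
side case top 168 z [0.0361 0.0421 0.046 ] c [0.525  0.1899] s [0.0492 0.0843] a 87.7
side cheeks 37 z [0.0476 0.0504 0.0528] c [0.5253 0.1911] s [0.0515 0.0843] a 89.1
side board 841 z [0.0053 0.0073 0.011 ] c [0.613  0.1959] s [0.1767 0.322 ] a 85.8
[ 0.58992729 -0.15922323  0.03      ] [0.52543858 0.19027568 0.044     ]
tray (array([ 0.5953, -0.1611, -0.0103]), np.float64(0.002))
near (array([ 0.5182, -0.1718,  0.0508]), np.float64(0.0036))
far (array([ 0.6448, -0.1503,  0.0631]), np.float64(0.0075))
left (array([ 0.574 , -0.0305,  0.0375]), np.float64(0.0035))
right (array([ 0.6109, -0.2871,  0.0392]), np.float64(0.0061))
case (array([0.5066, 0.1753, 0.1158]), np.float64(0.0073))
case2 (array([0.5134, 0.1849, 0.0407]), np.float64(0.0203))
jar (array([0.7696, 0.0249, 0.0072]), np.float64(0.002))
brush (array([ 0.4222,  0.0026, -0.0062]), np.float64(0.0034))
lb (array([ 0.7563, -0.1691,  0.0072]), np.float64(0.0047))
```

View pics/crop0.png

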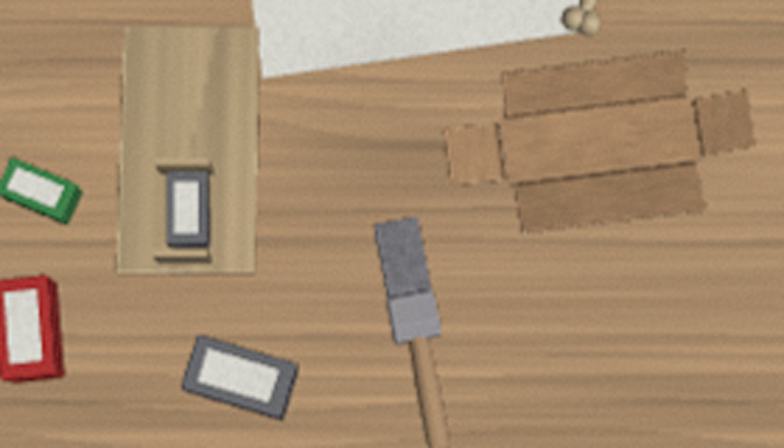

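The crop confirms it: a small grey case with a white label sits between two cheeks at crop (187,207). The tray's hinge lines show at crop x≈501 and 696, and y≈107 and 172. Next I'll refine the tray pose from both clouds.

```bash
python3 - <<'E'
from h import *
cp=lambda x,y:(180+(x+.5)/2.8-.5,160+(y+.5)/2.8-.5)
L,Rr,N,F=[atz("top",cp(*c),.032)[:2] for c in((501,152),(696,131),(606,172),(596,107))]
print("hinges",L,Rr,N,F,"len",np.linalg.norm(L-Rr),np.linalg.norm(N-F)); c=(L+Rr+N+F)/4
d=L-Rr; yaw=np.arctan2(-d[0],d[1]); print("c",c,"yaw",yaw)
for n in("top","side"):
    P=cloud(n,np.load(n+".npy")); m=(np.hypot(P[...,0]-c[0],P[...,1]-c[1])<.16)&(P[...,2]>.018)
    k,lab,st,_=cv2.connectedComponentsWithStats(m.astype(np.uint8)); m=lab==1+st[1:,4].argmax(); p=P[m]
    Rm=np.array([[np.cos(yaw),np.sin(yaw)],[-np.sin(yaw),np.cos(yaw)]]); q=(p[:,:2]-c)@Rm.T
    print(n,len(p),"u",np.percentile(q[:,0],[.5,99.5]).round(4),"v",np.percentile(q[:,1],[.5,99.5]).round(4))
    (cc,s,a)=cv2.minAreaRect(q.astype(np.float32)); print("  rect",np.round(cc,4),np.round(s,4),round(a,1))
    def pf(mm,ax): 
        co=np.polyfit(q[mm,ax],p[mm,2],1); print("   n",mm.sum(),"slope",co[0].round(3),"z@mid",np.polyval(co,q[mm,ax].mean()).round(4), "q",np.percentile(q[mm,ax],[1,99]).round(4))
    i=abs(q[:,0])<.02;j=abs(q[:,1])<.07
    for mm,ax in((i&(abs(q[:,1])<.075),1),(i&(q[:,1]>.092),1),(i&(q[:,1]<-.092),1),(j&(q[:,0]<-.036),0),(j&(q[:,0]>.034),0)): pf(mm,ax)
    # edges: v-extent of near panel, and near-edge yaw
    mm=(q[:,0]<-.04); print("  near panel v",np.percentile(q[mm,1],[1,99]).round(4))
    mm=(q[:,0]>.045); print("  far panel v",np.percentile(q[mm,1],[1,99]).round(4))
    mm=abs(q[:,1])>.1; print("  ends u",np.percentile(q[mm,0],[1,99]).round(4))
    bins=[(b,q[j&(abs(q[:,1]-b)<.01),0].min()) for b in np.arange(-.06,.061,.02)]; print("  yaw corr",-np.polyfit(*zip(*bins),1)[0])
E
```

```text
hinges [ 0.57954918 -0.07587996] [ 0.59839147 -0.24438236] [ 0.56215654 -0.16597376] [ 0.61948335 -0.15840935] len 0.16955262456675335 0.05782372515916283
c [ 0.58989514 -0.16116136] yaw 0.11135944470571674
top 4701 u [-0.0725  0.0614] v [-0.1279  0.1294]
  rect [-0.005   0.0001] [0.1365 0.264 ] 1.0
   n 1010 slope -0.003 z@mid 0.0315 q [-0.0734  0.0733]
   n 273 slope 0.086 z@mid 0.0341 q [0.0924 0.132 ]
   n 284 slope -0.331 z@mid 0.041 q [-0.1302 -0.0924]
   n 849 slope -0.365 z@mid 0.0422 q [-0.0731 -0.0363]
   n 847 slope 1.226 z@mid 0.0546 q [0.0343 0.0623]
  near panel v [-0.0783  0.0763]
  far panel v [-0.077   0.0774]
  ends u [-0.0237  0.0283]
  yaw corr 0.01764243820730243
side 2547 u [-0.0765  0.0572] v [-0.1323  0.1261]
  rect [-0.0096 -0.0029] [0.1367 0.2659] 0.9
   n 514 slope 0.0 z@mid 0.0307 q [-0.0734  0.0735]
   n 117 slope 0.077 z@mid 0.0327 q [0.0925 0.1295]
   n 139 slope -0.328 z@mid 0.0407 q [-0.1345 -0.093 ]
   n 453 slope -0.341 z@mid 0.0407 q [-0.0773 -0.0367]
   n 476 slope 1.194 z@mid 0.0557 q [0.0345 0.058 ]
  near panel v [-0.0829  0.0726]
  far panel v [-0.0807  0.0735]
  ends u [-0.0271  0.0242]
  yaw corr 0.009999929545586109
```

```bash
cat >> h.py <<'E'
C=np.array([.590,-.1635]); YAW=.124
U=np.array([np.cos(YAW),np.sin(YAW)]); V=np.array([-np.sin(YAW),np.cos(YAW)])
PAN={"near":(-U,.028),"far":(U,.028),"left":(V,.083),"right":(-V,.083)}
def quat(zdir,ydir):
    z=np.array(zdir)/np.linalg.norm(zdir); y=np.array(ydir)-np.dot(ydir,z)*z; y/=np.linalg.norm(y)
    q=R.from_matrix(np.stack([np.cross(y,z),y,z],1)).as_quat(); return [float(v) for v in(q[3],q[0],q[1],q[2])]
def pose(name,a,h,al,sgn):
    """TCP pose putting the finger's upper tip corner a outward of the hinge and h above it"""
    o,d=PAN[name]; o3=np.array([*o,0]); up=np.array([0,0,1.])
    zd=-o3*np.sin(al)-up*np.cos(al); n=-o3*np.cos(al)+up*np.sin(al)
    hinge=np.array([*(C+o*d),.03]); c=hinge+o3*a+up*h
    return (c-n*.011-zd*.008).tolist(), quat(zd,sgn*np.array([-o[1],o[0],0]))
E
python3 - <<'E'
from h import *
print(ctrl.get_state()["t"])
for n,al in(("near",45),("left",45),("right",45),("right",35),("far",10)):
  for s in(1,-1):
    out=[]
    for a,h in((.08,.06),(.08,-.01),(.04,-.01),(0.0,.036)) if n!="far" else((.07,.06),(.07,.025),(0,.025)):
        q=ctrl.inverse_kinematics(*pose(n,a,h,np.radians(al),s)); out.append(None if q is None else np.round(q,2).tolist())
    print(n,al,s,out)
E
```

```text
1.4
near 45 1 [[-0.9, 0.69, 2.33, 2.0, 0.73, -1.42], [-0.9, 0.92, 2.34, 2.21, 0.86, -1.71], [-0.8, 0.89, 2.27, 2.23, 0.8, -1.59], [-0.71, 0.74, 2.18, 2.11, 0.66, -1.31]]
near 45 -1 [[-0.9, 0.69, 2.33, 2.0, 0.73, 1.73], [-0.9, 0.92, 2.34, 2.21, 0.86, 1.43], [-0.8, 0.89, 2.27, 2.23, 0.8, 1.55], [-0.71, 0.74, 2.18, 2.11, 0.66, 1.83]]
left 45 1 [[0.32, 0.77, 1.63, -0.88, 1.12, -2.39], [0.32, 0.89, 1.64, -0.93, 1.05, -2.28], [0.25, 0.89, 1.67, -0.98, 1.0, -2.28], [0.18, 0.8, 1.68, -0.99, 1.01, -2.38]]
left 45 -1 [[0.32, 0.77, 1.63, -0.88, 1.12, 0.75], [0.32, 0.89, 1.64, -0.93, 1.05, 0.86], [0.25, 0.89, 1.67, -0.98, 1.0, 0.86], [0.18, 0.8, 1.68, -0.99, 1.01, 0.77]]
right 45 1 [[-0.8, 1.06, 0.81, 0.47, 1.9, -0.91], [-0.8, 1.14, 0.82, 0.46, 1.83, -0.95], [-0.77, 1.1, 0.93, 0.47, 1.75, -0.96], [-0.73, 1.01, 1.03, 0.49, 1.73, -0.94]]
right 45 -1 [[-0.8, 1.06, 0.81, 0.47, 1.9, 2.23], [-0.8, 1.14, 0.82, 0.46, 1.83, 2.19], [-0.77, 1.1, 0.93, 0.47, 1.75, 2.18], [-0.73, 1.01, 1.03, 0.49, 1.73, 2.2]]
right 35 1 [[-0.76, 0.98, 0.92, 0.38, 1.74, -0.92], [-0.76, 1.05, 0.94, 0.37, 1.64, -0.95], [-0.73, 1.02, 1.04, 0.39, 1.57, -0.95], [-0.7, 0.93, 1.12, 0.4, 1.57, -0.92]]
right 35 -1 [[-0.76, 0.98, 0.92, 0.38, 1.74, 2.22], [-0.76, 1.05, 0.94, 0.37, 1.64, 2.19], [-0.73, 1.02, 1.04, 0.39, 1.57, 2.19], [-0.7, 0.93, 1.12, 0.4, 1.57, 2.22]]
far 10 1 [[-0.26, 0.84, 1.07, -0.07, 1.4, -1.94], [-0.26, 0.87, 1.09, -0.07, 1.34, -1.94], [-0.3, 0.79, 1.3, -0.08, 1.21, -1.96]]
far 10 -1 [[-0.26, 0.84, 1.07, -0.07, 1.4, 1.2], [-0.26, 0.87, 1.09, -0.07, 1.34, 1.2], [-0.3, 0.79, 1.3, -0.08, 1.21, 1.18]]
```

```bash
cat >> h.py <<'E'
def fold(n,al,s,way,safe=.16):
    al=np.radians(al); lim=None
    p,q=pose(n,*way[0],al,s); ctrl.move_ptp([p[0],p[1],max(p[2],safe)],q)
    hit=False
    for i,(a,h) in enumerate(way):
        hit=ctrl.move_l(pose(n,a,h,al,s)[0],v=.2 if i<2 else .1,guard=15 if i>0 else None)
        print(n,i,hit,ctrl.get_state()["wrist_force"].round(1) if hasattr(ctrl.get_state()["wrist_force"],"round") else ctrl.get_state()["wrist_force"])
        if hit: break
    a,h=way[-1]; ctrl.move_l(pose(n,a+.05,h+.02,al,s)[0],v=.25)
    p,q=pose(n,a+.05,h+.02,al,s); ctrl.move_l([p[0],p[1],max(p[2],safe)],v=.3)
    print(n,"t",ctrl.get_state()["t"])
SCOOP=[(.08,.0-.009),(.04,-.009),(.036,.012),(.022,.030),(.004,.037),(-.005,.037)]
E
python3 - <<'E'
from h import *
for al in(20,30):
  for s in(1,-1):
    out=[]
    for a,h in((.08,.06),(.08,-.01),(.04,-.01),(0.0,.036)):
        q=ctrl.inverse_kinematics(*pose("near",a,h,np.radians(al),s)); out.append(None if q is None else np.round(q,2).tolist())
    print(al,s,out)
ctrl.move_gripper(0,30)
fold("left",45,-1,SCOOP)
im,d=ctrl.snapshot("side"); im2,_=ctrl.snapshot("top")
a=cv2.resize(im[180:340,270:470],(500,400)); b=cv2.resize(im2[150:270,310:470],(300,225))
o=np.zeros((400,800,3),np.uint8); o[:,:500]=a;o[:225,500:]=b; cv2.imwrite("pics/f1.png",o[:,:,::-1])
E
```

```text
20 1 [[-0.64, 0.49, 2.05, 0.61, 0.42, 0.27], [-0.64, 0.65, 2.09, 1.04, 0.28, -0.19], [-0.58, 0.66, 2.01, 0.85, 0.3, 0.07], [-0.52, 0.59, 1.9, 0.52, 0.42, 0.47]]
20 -1 [[-0.64, 0.49, 2.05, 0.61, 0.42, -2.87], [-0.64, 0.65, 2.09, 1.04, 0.28, 2.95], [-0.58, 0.66, 2.01, 0.85, 0.3, -3.07], [-0.52, 0.59, 1.9, 0.52, 0.42, -2.67]]
30 1 [[-0.74, 0.53, 2.17, 1.36, 0.4, -0.56], [-0.74, 0.72, 2.21, 1.9, 0.41, -1.15], [-0.66, 0.72, 2.13, 1.8, 0.37, -0.96], [-0.59, 0.61, 2.02, 1.31, 0.35, -0.37]]
30 -1 [[-0.74, 0.53, 2.17, 1.36, 0.4, 2.58], [-0.74, 0.72, 2.21, 1.9, 0.41, 1.99], [-0.66, 0.72, 2.13, 1.8, 0.37, 2.19], [-0.59, 0.61, 2.02, 1.31, 0.35, 2.77]]
left 0 False [-0.7 -0.1  0.5]
left 1 False [-0.9  1.6 -0.4]
left 2 False [ 0.4  0.1 -0.2]
left 3 False [-0.1  0.7 -0.9]
left 4 False [-0.2  0.4 -0.3]
left 5 False [-11.4  42.1  14.4]
left t 7.725
```

View pics/f1.png

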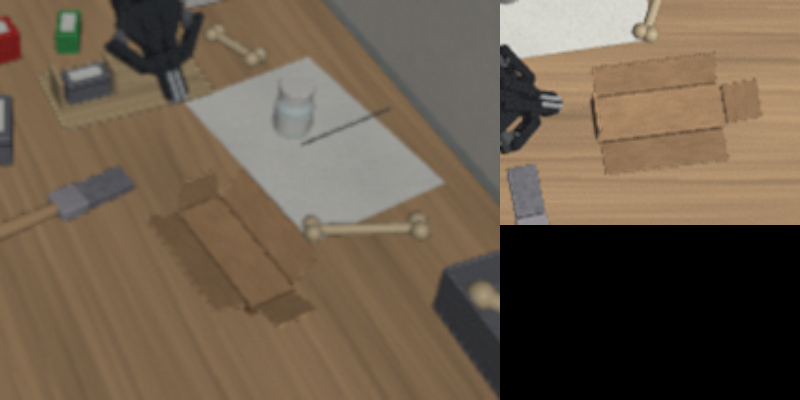

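The left wall stands upright: in the side part the flap is vertical at (198,190), and in the top part it shows edge-on at (596,115). The bystanders haven't moved. Next are right, far and near, with a gentler end stop.

```bash
sed -i 's/(-.005,.037)\]/(-.0015,.037)]/' h.py; python3 - <<'E'
from h import *
fold("right",35,1,SCOOP)
fold("far",10,-1,[(.07,.022),(.045,.022),(.02,.028),(.004,.034),(-.0015,.034)])
fold("near",20,1,SCOOP)
im,d=ctrl.snapshot("side"); im2,_=ctrl.snapshot("top")
a=cv2.resize(im[180:340,270:470],(500,400)); b=cv2.resize(im2[150:270,310:470],(300,225))
o=np.zeros((400,800,3),np.uint8); o[:,:500]=a;o[:225,500:]=b; cv2.imwrite("pics/f2.png",o[:,:,::-1])
E
```

```text
right 0 False [-0.1  0.4  0.9]
right 1 False [ 0.2 -0.3 -1.1]
right 2 False [-0.2  0.3 -1.1]
right 3 False [ 0.9  0.5 -0. ]
right 4 False [ 0.3  0.4 -0.4]
right 5 False [-0.4 -0.6  0.3]
right t 12.6083
far 0 False [-0.2  1.2  0.3]
far 1 False [0.6 0.6 0.8]
far 2 False [-0.6 -0.  -0.4]
far 3 False [1.1 1.1 0.5]
far 4 False [16.6  4.4 -4.4]
far t 17.1417
near 0 False [ 0.6  0.6 -0.1]
near 1 False [-0.2 -0.5 -0.6]
near 2 False [-0.1  0.4 -0.3]
near 3 False [-0.4 -0.4  0. ]
near 4 False [-0.2 -0.1 -0.9]
near 5 False [0.  0.3 0.4]
near t 21.7167
```

View pics/f2.png

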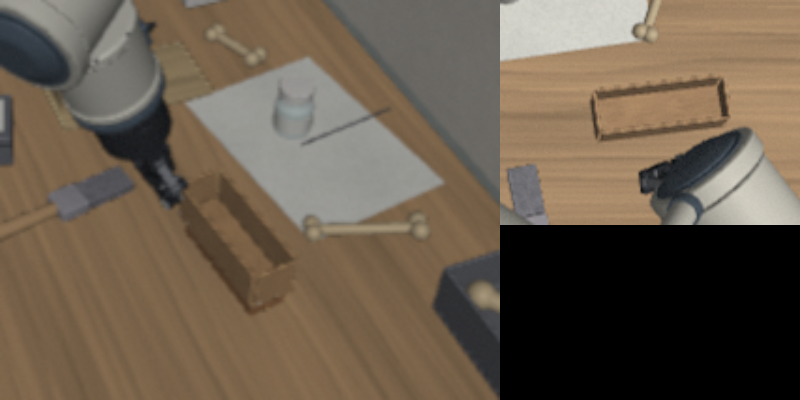

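All four walls look upright: side part, box at (240,250); top part, clean rectangle (594–728, 78–138). Near and right did not feel their stops, so I'll nudge them in small steps until they do. Then I'll go to the case and feel for the board with open fingers.

```bash
cat >> h.py <<'E'
F=lambda:np.array(ctrl.get_state()["wrist_force"])
def creep(p0,d,n,step,lim):
    f0=F(); p0=np.array(p0,float); d=np.array(d,float)
    for i in range(1,n+1):
        p=p0+d*step*i; ctrl.move_l(p.tolist(),v=.03)
        if np.linalg.norm(F()-f0)>lim: return p,i*step,F()-f0
    return p,None,F()-f0
def nudge(n,al,s,h=.037):
    r=np.radians(al); p,q=pose(n,.03,h,r,s)
    ctrl.move_ptp([p[0],p[1],max(p[2],.13)],q); ctrl.move_l(p,v=.2); ctrl.move_l(pose(n,.003,h,r,s)[0],v=.1)
    o=PAN[n][0]; _,k,f=creep(pose(n,.003,h,r,s)[0],[-o[0],-o[1],0],12,.001,6); print(n,"a at stop",k and .003-k,f.round(1))
    p,_=pose(n,.04,h,r,s); ctrl.move_l(p,v=.2); ctrl.move_l([p[0],p[1],.15],v=.3)
E
python3 - <<'E'
from h import *
nudge("near",20,1); nudge("right",35,1); print(ctrl.get_state()["t"])
ctrl.move_gripper(.085)
q=quat([0,0,-1],[0,1,0]); q2=quat([0,0,-1],[0,-1,0])
b=min((q,q2),key=lambda k:abs(ctrl.inverse_kinematics([.527,.193,.15],k)[5])); print(b)
ctrl.move_ptp([.527,.193,.15],b); ctrl.move_l([.527,.193,.03],v=.2)
p,k,f=creep([.527,.193,.03],[0,0,-1],14,.002,4); print("touch",p,k,f.round(1))
ctrl.move_l([.527,.193,float(p[2])+.006],v=.1)
s=ctrl.get_state();print(s["tcp_pos"],s["t"])
im,d=ctrl.snapshot("side"); cv2.imwrite("pics/g1.png",cv2.resize(im[150:270,230:390],(640,480),interpolation=cv2.INTER_CUBIC)[:,:,::-1])
E
```

```text
near a at stop -0.003 [-9.4 -3.8  4.9]
right a at stop -0.003 [ 0.4 -9.9 -0.3]
29.7583
[0.0, 0.0, 1.0, 0.0]
touch [0.527 0.193 0.002] 0.028 [-4.5 -0.4 21. ]
[0.52722882 0.19306364 0.00821679] 36.875
```

View pics/g1.png

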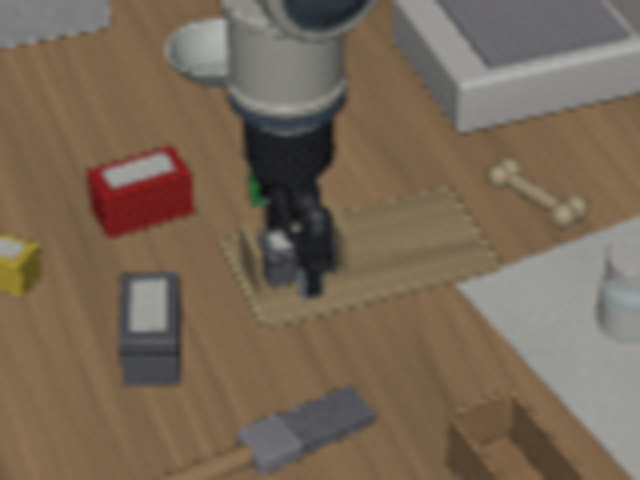

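Open tips touched the board at TCP z≈0.002–0.004, so the text's tip offset applies with the fingers shut. In the picture the finger at (312,270) straddles the case in the middle of the slot. Next: grip, set down on the bare part, and regrip by the ends.

```bash
python3 - <<'E'
from h import *
ctrl.move_l([.527,.193,.018],v=.1)
ctrl.move_gripper(.0,30); s=ctrl.get_state(); print("w",s["width"],s["grip_force"])
if abs(s["width"]-.034)<.005:
    ctrl.move_l([.527,.193,.085],v=.15); ctrl.move_l([.650,.193,.085],v=.2)
    ctrl.move_l([.650,.193,.030],v=.15); ctrl.move_l([.650,.193,.0190],v=.04); print(F().round(1))
    ctrl.move_gripper(.085); ctrl.move_l([.650,.193,.10],v=.25)
    b=min((quat([0,0,-1],[1,0,0]),quat([0,0,-1],[-1,0,0])),key=lambda k:abs(ctrl.inverse_kinematics([.65,.193,.1],k)[5]))
    im,d=ctrl.snapshot("top"); P=cloud("top",d)
    ctrl.move_ptp([.650,.193,.09],b); print(b,ctrl.get_state()["joint_positions"],ctrl.get_state()["t"])
    print([r["xy"]+[r["conf"]] for r in ctrl.place_of("case","top")])
    im2,d=ctrl.snapshot("side")
    o=np.hstack([cv2.resize(im[140:260,200:320],(400,400)),cv2.resize(im2[170:250,270:350],(400,400))]); cv2.imwrite("pics/g2.png",o[:,:,::-1])
E
```

```text
w 0.03388739238390848 30.168305039405823
[ 0.5  0.  -1.2]
[0.0, 0.7071067811865475, 0.7071067811865475, 0.0] [ 2.00647685e-01  7.22045070e-01  1.34809841e+00 -2.08478114e-05
  1.07211528e+00  1.99463920e-01] 42.5417
[[209.0, 332.9, 0.96], [119.8, 225.8, 0.68], [266.5, 294.1, 0.45]]
```

View pics/g2.png

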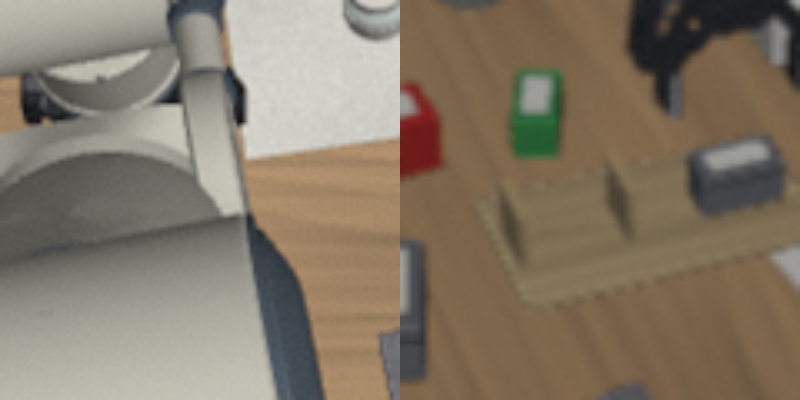

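The case stands on the bare board: right half at (737,175), aligned and clear of the far cheek at (620,195). The arm hides it in the left (top) half. Next I'll regrip by the ends and bring it over the tray.

```bash
python3 - <<'E'
from h import *
ctrl.move_l([.650,.193,.030],v=.2); ctrl.move_l([.650,.193,.0145],v=.06); print(F().round(1))
ctrl.move_gripper(.0,40); s=ctrl.get_state(); print("w",s["width"],s["grip_force"],F().round(1))
if abs(s["width"]-.062)<.005:
    ctrl.move_l([.650,.193,.16],v=.15)
    V3=np.array([*V,0]); b=min((quat([0,0,-1],V3),quat([0,0,-1],-V3)),key=lambda k:abs(ctrl.inverse_kinematics([*C,.16],k)[5]))
    ctrl.move_ptp([*C,.16],b); s=ctrl.get_state(); print("w",s["width"],s["t"],s["tcp_pos"])
    ctrl.move_l([*C,.125],v=.1)
    im,d=ctrl.snapshot("side"); im2,_=ctrl.snapshot("top")
    o=np.hstack([cv2.resize(im[220:320,310:410],(400,400)),cv2.resize(im2[150:270,330:450],(400,400))]); cv2.imwrite("pics/p1.png",o[:,:,::-1])
E
```

```text
[-0.5  0.5 -0. ]
w 0.06135414249445344 44.01684880256653 [-0.   0.4  6.1]
w 0.06147756043446543 46.3167 [ 0.59033596 -0.16265667  0.1598809 ]
```

View pics/p1.png

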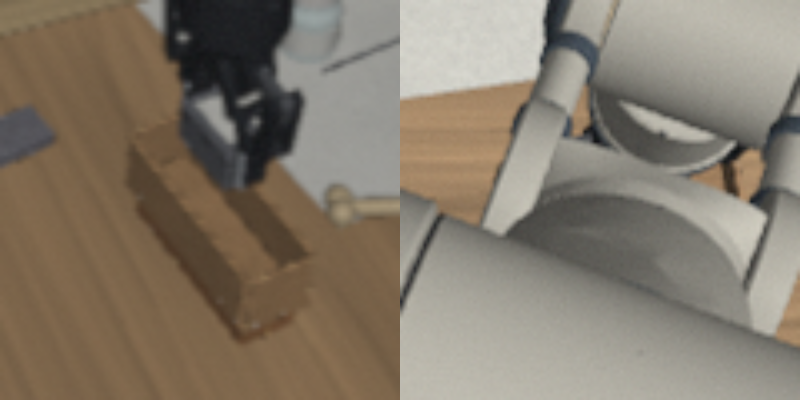

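The case is held level by its ends over the tray's middle (left part: case at (215,145), tray at (220,230)). It lines up with the tray. The right part is hidden by the arm. Now lowering it gently under guard.

```bash
python3 - <<'E'
from h import *
c=[float(v) for v in C]
ctrl.move_l([*c,.087],v=.1)
f0=F(); h=ctrl.move_l([*c,.047],v=.06,guard=8); print("low",h,(F()-f0).round(1),ctrl.get_state()["tcp_pos"])
if not h:
    p,k,f=creep([*c,.047],[0,0,-1],8,.001,3); print(p,k,f.round(1))
    ctrl.move_gripper(.085); ctrl.move_l([*c,float(p[2])+.03],v=.08); ctrl.move_l([*c,.16],v=.2)
    q=np.array(ctrl.get_state()["joint_positions"]); q[0]+=.7; ctrl.set_joints(q.tolist()); print(ctrl.get_state()["t"])
    im,d=ctrl.snapshot("side"); im2,d2=ctrl.snapshot("top")
    for n,dd in(("side",d),("top",d2)):
        P=cloud(n,dd); r=P[...,:2]-C; u=r@U; v=r@V; z=P[...,2]
        m=(abs(u)<.024)&(abs(v)<.07)&(z>.058)&(z<.074); print(n,m.sum(),np.median(z[m]),[np.percentile(w[m],[3,50,97]).round(4) for w in(u,v)])
    o=np.hstack([cv2.resize(im[220:320,310:410],(400,400)),cv2.resize(im2[150:270,330:450],(400,400))]); cv2.imwrite("pics/p2.png",o[:,:,::-1])
E
```

```text
low False [-0.8 -0.2  0.1] [ 0.59011983 -0.16355442  0.04711569]
[ 0.59   -0.1635  0.039 ] None [ 0.1 -0.7  0.6]
53.3167
side 238 0.06668549044811306 [array([-0.018 ,  0.0004,  0.0237]), array([-0.0347, -0.0049,  0.0465])]
top 383 0.06704414253389324 [array([-0.0163, -0.0006,  0.0164]), array([-0.028 ,  0.0023,  0.0312])]
```

View pics/p2.png

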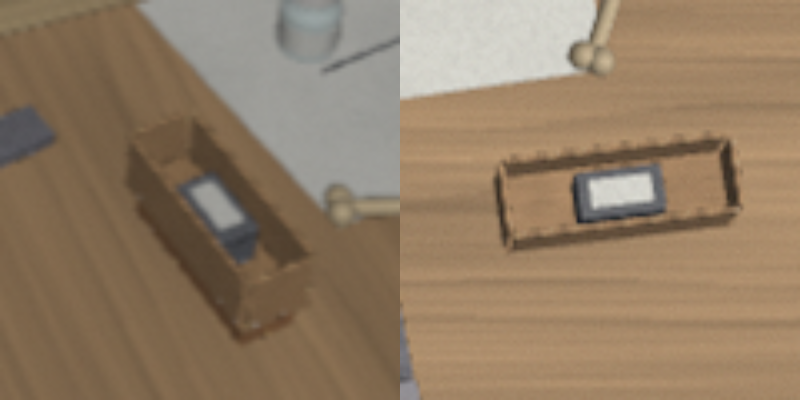

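The case lies flat, centred and lengthwise in the tray (top part at (620,192), top at z≈0.067). All four walls are upright and the robot is clear, so I'm handing in.

```bash
python3 -c "
from plant import ctrl
print(ctrl.job_done())"
```

```text
the job is handed in; nothing more can be done
None
```

I folded all four walls upright, placed the grey case flat, centred and lengthwise in the tray, and handed the job in at about 53 s; the hand-in call gave no verdict.

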